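Make up the boiled-egg and grilled-fish boards

TASK

Make up two serving kits from the things on the worktop. On the blue board, for boiled eggs: the timer standing inside the large round rim, the salt shaker standing inside the small round rim, and the teaspoon lying along the middle of the cork strip (either way round). On the pale wooden board, for grilled fish: the lemon lying inside the oblong rim and the green-labelled herb jar standing inside the round rim; never tip the timer, shaker or jar over, and leave the peeler, pepper mill, mug and all the rest where they are.

Things in the scene. Friction and masses are not known exactly. Their poses are not given: they have to be found in the camera images.
- egg_board: Egg board: blue, fixed, 170 (x) x 210 (y) mm, top face at z = 12 mm; origin at the centre of its underside. In its frame: large round steel rim (inside dia. 84 mm) at (34, 50) mm for the timer; small round rim (inside dia. 64) at (34, -55) for the salt shaker; rims 6 mm high, floor level with the top face. Flat cork strip 44 (x) x 170 (y), centre (-56, 0), for the teaspoon.
- fish_board: Fish board: pale wood, fixed, 130 (x) x 220 (y) mm, top face at z = 12 mm; origin at the centre of its underside. In its frame: oblong steel rim, inside 78 (x) x 102 (y) mm, 5 mm above the top face, centre (0, 44) mm, for the lemon lying along y; round steel rim (inside dia. 66, 6 mm high) at (0, -63) for the herb jar. Cork floors level with the top face.
- timer: Kitchen timer: round, white body with a red domed cap, 63 mm diameter, 47 mm high (the full diameter up to about 35 mm); the cap does not turn. Stands upright on the worktop; origin at the centre of its underside, z up.
- salt: Salt shaker: clear glass with white salt and a grey cap, 44 mm diameter up to about 70 mm, cap 34 mm, 90 mm high. Stands upright (leaning up to 2 degrees); origin at the centre of its underside, z up.
- lemon_mid (a point): Yellow lemon, 78 mm long (its x axis) x 55 mm (y) x 56 mm high, lying on its side on the worktop; this point is its centre, 28 mm above what it lies on.
- herb_jar: Herb jar: glass jar with a red screw cap and a green label, 45 mm diameter, 106 mm high, straight-sided up to the cap at 85 mm, the only spice jar here. Stands upright; origin at the centre of its underside, z up.
- teaspoon: Steel teaspoon lying flat, 139 mm long (its x axis), 30 mm wide at the bowl (y), 10 mm high overall; origin in the middle of its length on its underside. It can be gripped across its y at the origin.
- peeler: Bystander, to be left alone: vegetable peeler with a dark blue handle, 170 mm long (x) x 25 x 18 mm, lying on the worktop; origin in the middle of its underside.
- pepper_mill: Bystander, to be left alone: dark brown wooden pepper mill, 58 mm diameter, 170 mm high, standing at the back; origin at the centre of its underside.
- mug: Bystander, to be left alone: mug, green above and white below, 90 mm wide, 122 mm over the handle, 107 mm high, standing at the front right; origin at the centre of its underside.
There are look-alikes about, which are no part of the job. What is shaped like the herb_jar but orange is not meant.

How it is judged:
By the outcome, as a careful person would: the job done as asked, in the order asked, and still so for the second after the job is handed in, with the robot touching nothing.
It also fails if it takes over 122 s, if anything falls off the work surface, if the arm or the gripper's body presses on something with over 40 N, if the wrist force passes 120 N, or if a joint passes its speed limit or range.

ROBOT

A 6-joint arm with a two-finger parallel gripper is mounted at the origin on the work surface; the furniture and walls round the work are solid. World frame = base frame: x ahead of the robot, y to its left, z up, the work surface at z = 0. Lengths are in mm, angles in degrees, forces in N, time in s.
With the tool pointing down it reaches from about 300 to 850 mm from the base axis. Payload 4.2 kg.
Tool frame: the origin (TCP) lies midway between the tips of the shut fingers; the grasp point (between the pads) lies 19 mm behind it; z points along the fingers, y is the line along which they close (so a half turn about z gives the same grasp; the last joint's range is limited). The gripper opens to 91 mm and grips with 3 to 60 N. Pads are 32 mm wide; open, the fingers measure 118 mm over their backs; the gripper's body (76 mm by 178 mm) begins 60 mm behind the grasp point.
Start: joints at [66.349, 18.312, 89.639, -0, 72.044, -1.146], TCP at [220.1, 531.224, 213.976] pointing down, gripper open.
Joint ranges: [-177.97, 177.97], [-48.28, 115.42], [12.27, 149.76], [-77.06, 257.06], [2.81, 150.46], [-146.56, 146.56]. Speed limits (degrees/s): [147.25, 147.25, 180, 180, 180, 180].

INTERFACE

Orientations are given as [roll, pitch, yaw] about the fixed x, y, z axes, in that order (R = Rz(yaw) Ry(pitch) Rx(roll)).
In Python, from workcell import env gives the robot as it stands.
- The arm moves only by the shell command python3 -m jog 'ROWS' [FORCE]. ROWS is a JSON object of lists of equal length, an entry for each row: "jaw": the finger opening in mm, from 0 to 91.2; "slide": the shift along the tool's x, y, z in units of 30 mm (1.0 is 30 mm), a list of three; "spin": the turn about the tool's z in units of 8 degrees (1.0 is 8 degrees). In form: {"jaw": [jaw, ...], "slide": [[dx, dy, dz], ...], "spin": [spin, ...]}. A call has 1 to 10 rows; each row shifts and turns the commanded pose from where the row before left it, along the tool's axes as they then stand; what a row does not reach is not made up. A row lasts 1/10 s, in which the tool goes at most 50 mm and 8.59 degrees, less where a joint would pass 70% of its speed; a pose out of reach is approached as far as the arm can. A call is refused whole if a number of a shift passes 1 or a number of a turn 1, either way. A call with a gripper value outside its range is refused whole. The fingers move at their own pace and stop on an object; FORCE is the grip in N (left out, the last holds). Time passes only in rows, so rows that do not move let the fingers close. It gives the time, the measured TCP pose, the force, the opening and the grip force at its end, in the units of the state.
- env.state(): the state, without advancing time (a new reading comes with each control period).
- env.grab_frame(name): name is "side" or "top" or "wrist"; returns the picture (400x640x3 uint8, red, green, blue); there is no depth.
- env.camera_model(name): a dict with "fx", "fy", "cx", "cy" (pixels), "D" ([k1, k2, p1, p2, k3] as OpenCV has them; the pictures are not rectified), "camera_from_world" (4x4, takes a point from world to camera coordinates). Camera axes: x right, y up, looking along -z (the intrinsics and any distortion apply to the point x, -y, -z); pixel columns grow to the right and rows downward; lengths in mm; the calibration is good to about 2 mm. A picture is of the moment at which its call begins: read the wrist's pose just before it. camera_model takes no time and is no camera call; for the wrist camera it gives the pose at the moment of the call.
- env.job_done(): hands the job in; it is judged then, once.
The state is a dict: "time_s": time; "qpos": joint angles; "qvel": joint speeds; "effort": joint torques, N m; "ee_pos": TCP position; "ee_rot": TCP orientation; "force": force on the tool from outside, world axes, zero at the start; "torque": the same for the moment, N m; "gripper_width": finger opening in mm; "gripper_force": force on a finger pad.
Only numpy, scipy, OpenCV 4.12 (cv2) and the standard library are available. Lean on these libraries where they do the work, as an engineer would, in place of code of your own. Each camera call takes 0.05 s, during which the arm holds its last target. There are 200 camera calls.

## Working session

There is one attempt and no reset: what is moved stays moved. The work goes in short steps, Python scripts to look and compute and a shell command to move; the robot and the scene stay as the last step left them, time stands still between calls to the robot, and variables do not carry over. Pictures are saved under pics/ and viewed, at most 14 in all, crops included, and the job is handed in when it is done.

```bash
mkdir -p pics; ls; cat > h.py <<'E'
from workcell import env
import numpy as np, cv2
from scipy.spatial.transform import Rotation as R
def ray(c,u,v):
    K=np.array([[c["fx"],0,c["cx"]],[0,c["fy"],c["cy"]],[0,0,1.]])
    p=cv2.undistortPoints(np.array([[[u,v]]],float),K,np.array(c["D"],float))[0,0]
    T=np.array(c["camera_from_world"]);Ri=T[:3,:3].T
    return -Ri@T[:3,3], Ri@np.array([p[0],-p[1],-1.])
def at(c,u,v,z):
    o,d=ray(c,u,v); return o+d*(z-o[2])/d[2]
def px(c,P):
    K=np.array([[c["fx"],0,c["cx"]],[0,c["fy"],c["cy"]],[0,0,1.]])
    T=np.array(c["camera_from_world"]);q=np.atleast_2d(P)@T[:3,:3].T+T[:3,3]
    return cv2.projectPoints(q*[1,-1,-1],np.zeros(3),np.zeros(3),K,np.array(c["D"],float))[0][:,0]
def shot(n,f):
    m=env.grab_frame(n); cv2.imwrite(f,m[...,::-1]); return m
E
python3 - <<'E'
from h import *
print(env.state())
for n in("top","side"):
    shot(n,f"pics/{n}0.png"); c=env.camera_model(n); o,d=ray(c,320,200); print(n,o,d,c["fx"],c["D"])
E
```

```text
pics
{'time_s': 0.0, 'qpos': array([ 6.63478618e+01,  1.83507397e+01,  8.97074125e+01, -1.12416251e-03,
        7.20434378e+01, -1.14635238e+00]), 'qvel': array([ 0.05375627, -0.00810154, -0.08086437, -0.00449263, -0.09178146,
       -0.01945108]), 'effort': array([ 2.62516078e-03, -4.12461591e+01, -2.31972420e+01,  7.30457157e-02,
        4.58003778e-02, -1.47043397e-04]), 'ee_pos': array([219.89953868, 530.73390141, 213.12249972]), 'ee_rot': array([-1.79898409e+02, -9.63863388e-04,  1.57494561e+02]), 'force': array([ 0.39994696, -0.04098606,  0.05207905]), 'torque': array([-0.0178236 ,  0.01362959,  0.03943428]), 'gripper_force': 0.0, 'gripper_width': 91.06620492786423}
top [ 296.39677189  -98.4162226  1091.81128247] [ 0.21518234  0.0205556  -0.97641826] 414.8375130574724 [-0.0068301  0.         0.         0.         0.       ]
side [  260.19639446 -1031.84093224   821.84243208] [ 0.23664969  0.74993768 -0.6180465 ] 422.6355101675253 [0.01389511 0.         0.         0.         0.        ]
```

View pics/top0.png

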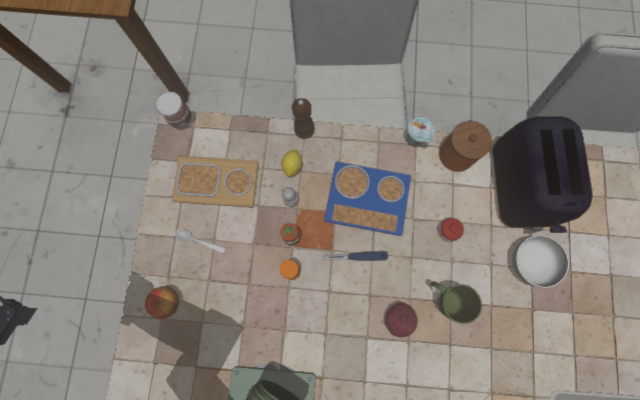

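View pics/side0.png

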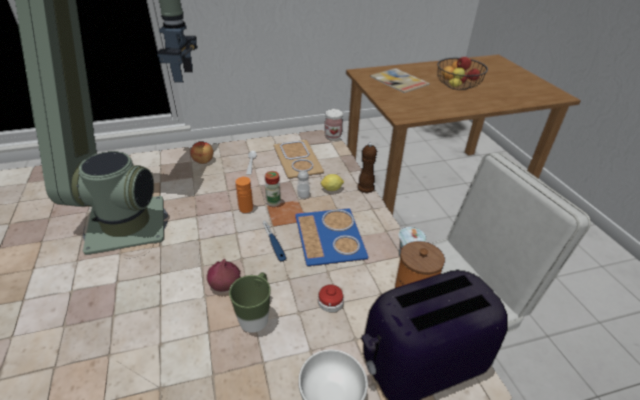

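The top view shows the fish board at (215,181), the egg board at (368,198), the lemon at (291,162), salt at (290,196) and the spoon at (200,240). There are two jar shapes: red-capped with a green label at (290,233), and all orange at (289,268). The red-capped one fits the description. The red round things are (452,229), which has a white body in the side view and so is the timer, and (401,319), which is an onion. I'll confirm these in one crop.

```bash
python3 - <<'E'
import cv2,numpy as np
a=cv2.imread('pics/top0.png')[145:290,160:480]; b=cv2.imread('pics/side0.png')[130:320,220:400]
a=cv2.resize(a,(800,362),interpolation=cv2.INTER_CUBIC)
b1=cv2.resize(b[20:90,0:140],(476,238),interpolation=cv2.INTER_CUBIC);b2=cv2.resize(b[140:190,80:148],(324,238),interpolation=cv2.INTER_CUBIC)
cv2.imwrite('pics/crop1.png',np.vstack([a,np.hstack([b1,b2])]))
E
```

```text
(no output)
```

View pics/crop1.png

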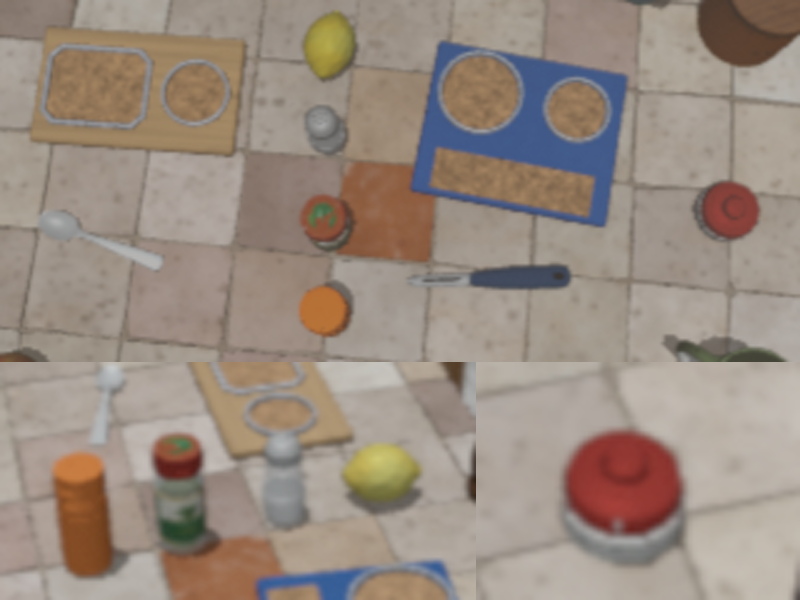

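Confirmed: the green-labelled jar is at crop (325,216), and the timer has a red dome, a knob and a white body. Now measuring.

```bash
python3 - <<'E'
from h import *
np.set_printoptions(precision=1,suppress=True)
t=env.camera_model("top"); s=env.camera_model("side")
A=lambda X,Y,z:at(t,160+(X+.5)/2.5-.5,145+(Y+.5)/2.5-.5,z)
def fit(n,pix,loc,z):
    W=np.array([A(*p,zz)[:2] for p,zz in zip(pix,z)]);L=np.array(loc,float)
    w0,l0=W.mean(0),L.mean(0);H=(L-l0).T@(W-w0);a=np.arctan2(H[0,1]-H[1,0],H[0,0]+H[1,1])
    r=np.array([[np.cos(a),-np.sin(a)],[np.sin(a),np.cos(a)]]);o=w0-r@l0
    print(n,o,np.degrees(a),'resid',(W-(L@r.T+o)).ravel());return o,r
# image up=+x, left=+y
o,r=fit('egg',[(440,42),(627,72),(605,225),(412,190),(481,91),(577,109)],[(85,105),(85,-105),(-85,-105),(-85,105),(34,50),(34,-55)],[12]*4+[15]*2)
for q in[(34,50),(34,-55),(-56,0)]:print(o+r@q)
o,r=fit('fish',[(47,28),(245,40),(233,154),(32,140),(97,86),(196,92)],[(65,110),(65,-110),(-65,-110),(-65,110),(0,44),(0,-63)],[12]*4+[15]*2)
for q in[(0,44),(0,-63)]:print(o+r@q)
for n,X,Y,z in[('lemon',330,45,28),('lem top',330,13,28),('lem bot',328,78,28),('salt',320,117,88),('timer',735,206,47),('herb',325,216,106),('orange',323,309,106),('sp bowl',38,221,6),('sp end',162,264,4),('sp mid',100,242,4),('peeler',408,280,6),('peelerR',570,275,10)]:
    print(n,A(X,Y,z))
B=lambda X,Y:(220+(X+.5)/3.4-.5,150+(Y-362+.5)/3.4-.5)
C=lambda X,Y:(300+(X-476+.5)/4.76-.5,270+(Y-362+.5)/4.76-.5)
for n,p,z in[('lemon',B(381,472),28),('salt',B(283,440),86),('herb',B(178,441),106),('orange',B(79,462),106),('timer',C(623,452),47),('timerbody',C(624,500),30)]:print('side',n,at(s,*p,z))
E
```

```text
egg [ 553.7 -203.1] -5.305822566307387 resid [-2.9 -2.4  0.4  2.   0.9  2.8  1.  -1.7  0.9 -0.7 -0.3 -0. ]
[ 592.2 -156.5]
[ 582.4 -261. ]
[ 497.9 -198. ]
fish [563.3 209.9] 1.3070650915363555 resid [-2.2 -1.5 -2.   1.5  1.   1.8  2.5 -3.1  0.3  0.6  0.5  0.7]
[562.3 253.9]
[564.7 146.9]
lemon [626.2   8.5  28. ]
lem top [662.2  12.2  28. ]
lem bot [589.5   6.9  28. ]
salt [532.2   4.7  88. ]
timer [ 485.9 -421.9   47. ]
herb [431.4 -12.1 106. ]
orange [343.9 -19.4 106. ]
sp bowl [413.6 296.8   6. ]
sp end [380.4 161.1   4. ]
sp mid [397.6 229.1   4. ]
peeler [386.  -96.3   6. ]
peelerR [ 405.3 -263.4   10. ]
side lemon [627.1  11.5  28. ]
side salt [529.8   4.9  86. ]
side herb [433.2  -1.4 106. ]
side orange [345. -11. 106.]
side timer [ 485.3 -419.7   47. ]
side timerbody [ 481.6 -435.2   30. ]
```

```bash
python3 - <<'E'
from h import *
t=env.camera_model("top"); s=env.camera_model("side")
print('mill top',at(t,301,103,168),'base-ish',at(t,305,132,8)); print('mill side',at(s,369,148,165),at(s,367,187,10)); print('jam',at(t,171,100,100),at(s,334,113,90))
print('mug',at(t,462,302,107))
E
python3 -m jog '{"jaw":[91,91,91,91,91,91,91,91,91,91],"slide":[[0,0,0],[0,0,0],[0,0,0],[-0.3,-1,0],[-0.3,-1,0],[-0.3,-1,0],[-0.3,-1,0],[-0.3,-1,0],[-0.3,-1,0],[-0.3,-1,0]],"spin":[-0.94,-0.94,-0.94,0,0,0,0,0,0,0]}' 15
```

```text
mill top [734.51614685 -12.38141268 168.        ] base-ish [724.48885913 -17.10236388   8.        ]
mill side [724.42103655 -31.56649528 165.        ] [737.63788973 -20.4714454   10.        ]
jam [745.56312047 330.1030053  100.        ] [743.23195941 354.2076545   90.        ]
mug [ 301.75450432 -425.32954347  107.        ]
time_s: 1.1
ee_pos: [283.3, 319.9, 213.7]
ee_rot: [-180.0, -0.0, -179.9]
force: [0.8, 0.9, 0.0]
gripper_width: 91.2
gripper_force: 0.0
```

```bash
python3 -m jog '{"jaw":[91,91,91,91,91,91,91,91,91,91],"slide":[[-0.27,-1,0],[-0.27,-1,0],[-0.27,-1,0],[-0.27,-1,0],[-0.27,-1,0],[-0.27,-1,0],[-0.27,-1,0],[-0.27,-1,0],[-0.27,-1,0],[-0.27,-1,0]],"spin":[0,0,0,0,0,0,0,0,0,0]}' >/dev/null
python3 -m jog '{"jaw":[91,91,91,91,91,91,91,91,91,91],"slide":[[-0.27,-1,0],[-0.27,-1,0],[-0.27,-1,0],[-0.27,-1,0],[-0.27,-1,0],[-0.27,-1,0],[-0.27,-1,0],[-0.27,-1,0],[-0.27,-1,0],[-0.27,-1,0]],"spin":[0,0,0,0,0,0,0,0,0,0]}' >/dev/null
python3 -m jog '{"jaw":[91,91,91,91,91],"slide":[[-0.27,-1,0],[-0.27,-1,0],[-0.27,-1,0],[-0.27,-1,0],[0,0,0]],"spin":[0,0,0,0,0]}'
python3 - <<'E'
from h import *
shot("wrist","pics/w1.png"); c=env.camera_model("wrist"); print(c["fx"],ray(c,320,200),px(c,[[486,-421,47],[485,-421,0]]))
E
```

```text
time_s: 3.6
ee_pos: [478.8, -401.7, 212.6]
ee_rot: [-180.0, -0.0, 179.9]
force: [-0.0, 0.6, -0.2]
gripper_width: 91.0
gripper_force: 0.0
280.5743706804483 (array([ 410.43276831, -398.81894117,  382.04922851]), array([ 0.24857609, -0.00734734, -0.96868716])) [[303.93308268 191.76451029]
 [306.04769648 183.59510709]]
```

View pics/w1.png

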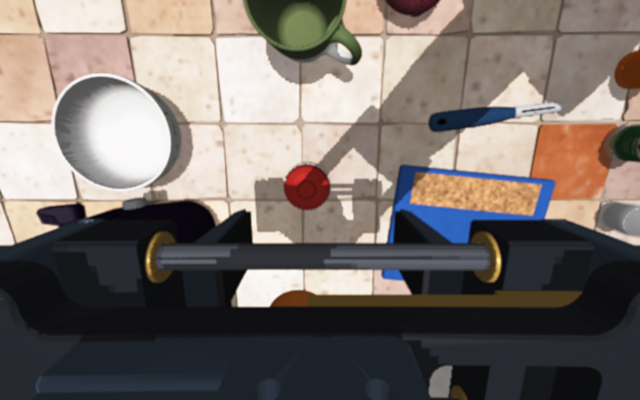

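The timer is seen from above at (307,187), with its knob at (307,189). The egg board's near corners are at (404,166) and (554,180). The cork strip's corners are (414,172), (542,183), (538,214) and (409,203).

```bash
python3 - <<'E'
from h import *
c=env.camera_model("wrist")
for n,u,v,z in[('timer knob',307,189,47),('dome outline',307,187,33),('strip',414,172,12),('strip',542,183,12),('strip',538,214,12),('strip',409,203,12),('c',476,193,12)]:print(n,at(c,u,v,z).round(1))
m=env.grab_frame("wrist").astype(int)
k=(m[...,0]>130)&(m[...,1]<75)&(m[...,2]<75);k[:150]=0;k[230:]=0;k[:,:270]=0;k[:,345:]=0
y,x=np.where(k);print(x.mean(),y.mean(),x.min(),x.max(),y.min(),y.max())
print(at(c,x.mean(),y.mean(),38))
E
```

```text
timer knob [ 482.5 -417.2   47. ]
dome outline [ 483.  -417.9   33. ]
strip [ 467.  -276.7   12. ]
strip [ 482.1 -105.8   12. ]
strip [ 525.2 -103.2   12. ]
strip [ 509.6 -280.2   12. ]
c [ 495.7 -191.2   12. ]
297.73837209302326 175.56976744186048 283 325 167 184
[ 467.46414688 -428.9448365    38.        ]
```

```bash
python3 -m jog '{"jaw":[91,91,91,91,91,91,91,91,70,55],"slide":[[-0.17,-0.58,0.9],[0,0,0.9],[0,0,0.9],[0,0,0.9],[0,0,0.9],[0,0,0.9],[0,0,0.9],[0,0,0.42],[0,0,0],[0,0,0]],"spin":[0,0,0,0,0,0,0,0,0,0]}' 20
python3 -m jog '{"jaw":[55,55,55],"slide":[[0,0,0],[0,0,0],[0,0,0]],"spin":[0,0,0]}'
```

```text
time_s: 4.7
ee_pos: [484.1, -415.9, 13.4]
ee_rot: [-180.0, 0.1, -179.9]
force: [0.6, 0.1, 0.6]
gripper_width: 78.1
gripper_force: 0.0
time_s: 5.0
ee_pos: [484.4, -416.8, 14.0]
ee_rot: [-179.9, 0.1, -179.9]
force: [-0.3, -0.5, 5.1]
gripper_width: 62.2
gripper_force: 20.0
```

```bash
python3 -m jog '{"jaw":[55,55,55,55,55,55,55,55,55,55],"slide":[[0,0,-0.8],[0,0,-1],[0,0,-1],[-0.59,0.98,-0.8],[-0.59,0.98,-0.8],[-0.59,0.98,-0.8],[-0.59,0.98,-0.8],[-0.59,0.98,0],[-0.59,0.98,0],[0,0,0]],"spin":[0,0,0,0,0,0,0,0,0,0]}'
python3 - <<'E'
from h import *
shot("wrist","pics/w2.png")
c=env.camera_model("wrist");print(c["camera_from_world"])
E
```

```text
time_s: 6.0
ee_pos: [591.2, -235.5, 192.5]
ee_rot: [179.9, 0.1, -179.7]
force: [-0.6, 0.2, -1.2]
gripper_width: 62.2
gripper_force: 20.0
[[-5.09727330e-03  9.99986611e-01  8.91681565e-04  2.39281678e+02]
 [-9.71040620e-01 -4.73672911e-03 -2.38867490e-01  5.92230622e+02]
 [-2.38860069e-01 -2.08343190e-03  9.71051763e-01 -2.26893750e+02]
 [ 0.00000000e+00  0.00000000e+00  0.00000000e+00  1.00000000e+00]]
```

View pics/w2.png

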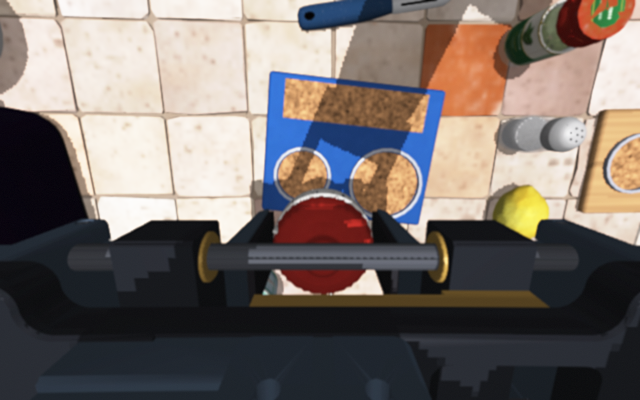

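This view shows the egg board with corners (272,71), (443,92), (418,223) and (263,208), the large rim at (385,184), the small rim at (302,174) and the strip centre at (355,107). The salt cap is at (571,133) and the herb cap at (607,8).

```bash
cat >> h.py <<'E'
def rigid(W,L):
    W=np.array(W)[:,:2];L=np.array(L,float)
    w0,l0=W.mean(0),L.mean(0);H=(L-l0).T@(W-w0);a=np.arctan2(H[0,1]-H[1,0],H[0,0]+H[1,1])
    r=np.array([[np.cos(a),-np.sin(a)],[np.sin(a),np.cos(a)]]);o=w0-r@l0
    print(o.round(1),np.degrees(a).round(2),'resid',(W-(L@r.T+o)).round(1).ravel());return o,r
E
python3 - <<'E'
from h import *
c=env.camera_model("wrist")
pts=[(272,71,-85,-105),(443,92,-85,105),(263,208,85,-105),(385,184,34,50),(302,174,34,-55),(355,107,-56,0),(418,223,85,105)]
o,r=rigid([at(c,u,v,12 if abs(y)>60 or y==0 else 15) for u,v,_,y in pts],[p[2:] for p in pts])
for q in[(34,50),(34,-55),(-56,0)]:print(o+r@q)
for n,u,v,z in[('salt cap',571,133,88),('salt base',510,133,5),('herb',607,8,106),('lemon',522,208,34),('rim fish',633,163,15)]:print(n,at(c,u,v,z).round(1))
E
```

```text
[ 551.5 -203.8] -5.92 resid [ 2.9  4.3  3.1 -5.2 -2.   3.8 -0.3 -0.2 -1.6  0.1  2.1 -0.2 -4.2 -2.7]
[ 590.42837037 -157.6211604 ]
[ 579.60146877 -262.06146968]
[ 495.75243785 -198.07443964]
salt cap [526.2  -2.8  88. ]
salt base [527.5  -5.7   5. ]
herb [429.8 -12.  106. ]
lemon [615.2   4.4  34. ]
rim fish [563.  141.2  15. ]
```

```bash
python3 -m jog '{"jaw":[55,55,55,55,55,55,55,55,55,55],"slide":[[0,0.87,0],[0,0.87,0],[0,0.87,0.3],[0,0,0.9],[0,0,0.9],[0,0,0.9],[0,0,0.9],[0,0,0.9],[0,0,0.5],[0,0,0.1]],"spin":[0,0,0,0,0,0,0,0,0,0]}'
python3 -m jog '{"jaw":[55,55],"slide":[[0,0,0.05],[0,0,0]],"spin":[0,0]}'
```

```text
time_s: 7.05
ee_pos: [587.2, -161.8, 28.1]
ee_rot: [179.9, -0.3, 180.0]
force: [-0.3, -0.2, -0.5]
gripper_width: 61.9
gripper_force: 20.0
time_s: 7.25
ee_pos: [589.9, -161.8, 29.7]
ee_rot: [-180.0, 0.1, -180.0]
force: [0.4, 0.2, -0.8]
gripper_width: 62.2
gripper_force: 20.0
```

```bash
python3 -m jog '{"jaw":[55,55,55],"slide":[[-0.03,0.13,0.05],[0,0,0.05],[0,0,0]],"spin":[0,0,0]}'
python3 -m jog '{"jaw":[55,55],"slide":[[0,0,0.06],[0,0,0]],"spin":[0,0]}'
```

```text
time_s: 7.55
ee_pos: [590.5, -157.0, 26.1]
ee_rot: [-180.0, 0.0, -179.9]
force: [0.6, 0.1, -1.1]
gripper_width: 61.9
gripper_force: 20.0
time_s: 7.75
ee_pos: [590.6, -157.1, 25.9]
ee_rot: [-180.0, 0.1, -179.9]
force: [-2.8, 2.2, 8.5]
gripper_width: 61.8
gripper_force: 20.0
```

```bash
python3 -m jog '{"jaw":[75,80,80,80,80,85,91,91,91,91],"slide":[[0,0,0],[0,0,0],[0,0,0],[0,0,-0.3],[0,0,-0.9],[0,0,-1],[0,0,-1],[0,0,-1],[0,0,-1],[0,0,0]],"spin":[0,0,0,0,0,0,0,0,0,0]}'
python3 -m jog '{"jaw":[91,91,91,91,91,91,91],"slide":[[0.34,0.88,0],[0.34,0.88,0],[0.34,0.88,0],[0.34,0.88,0],[0.34,0.88,0],[0.34,0.88,0],[0,0,0]],"spin":[0,0,0,0,0,0,0]}'
python3 - <<'E'
from h import *
shot("wrist","pics/w3.png")
E
```

```text
time_s: 8.75
ee_pos: [593.0, -158.0, 185.5]
ee_rot: [-179.8, 0.6, -179.9]
force: [-0.4, 0.1, 1.1]
gripper_width: 91.2
gripper_force: 0.0
time_s: 9.45
ee_pos: [527.3, 3.6, 179.7]
ee_rot: [179.9, -0.1, -179.8]
force: [-0.2, -0.5, -0.1]
gripper_width: 90.9
gripper_force: 0.0
```

View pics/w3.png

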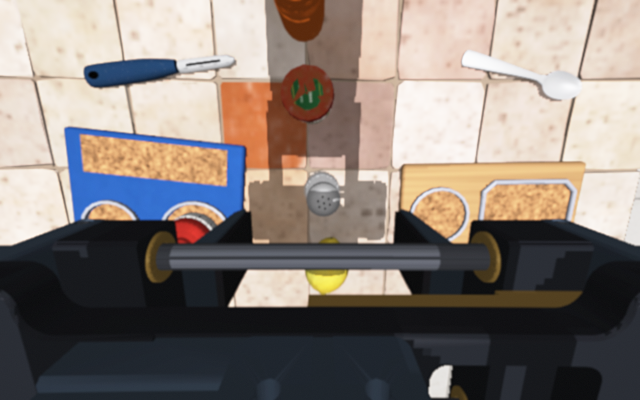

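The wrist view has the salt cap top at (324,200), the herb cap at (307,94), the spoon running from (462,55) to (580,87), the fish round rim at about (438,214) and the lemon at (326,268).

```bash
python3 - <<'E'
from h import *
c=env.camera_model("wrist")
for n,u,v,z in[('salt cap',324,202,90),('salt body',321,180,40),('herb',307,92,106),('spoon end',462,56,3),('spoon bowl',580,88,5),('fish cornerR',402,166,12),('fish cornerL',585,163,12),('rim',438,214,15)]:print(n,at(c,u,v,z).round(1))
print(px(c,[[527,4,0],[527,4,90],[531,4,90],[395,229,4]]))
E
```

```text
salt cap [529.    4.7  90. ]
salt body [516.8   1.5  40. ]
herb [432.   -9.8 106. ]
spoon end [381.6 159.5   3. ]
spoon bowl [415.9 296.2   5. ]
fish cornerR [504.5  98.9  12. ]
fish cornerL [500.4 315.   12. ]
rim [563.7 146.9  15. ]
[[323.07581076 182.23990509]
 [323.2842418  199.94813227]
 [323.26334035 203.99532737]
 [522.9277715   68.60663908]]
```

```bash
python3 -m jog '{"jaw":[91,91,91,91,91,91,70,50,36,36],"slide":[[-0.04,0.02,0.85],[0,0,0.85],[0,0,0.85],[0,0,0.85],[0,0,0.85],[0,0,0.7],[0,0,0],[0,0,0],[0,0,0],[0,0,0]],"spin":[0,0,0,0,0,0,0,0,0,0]}' 15
python3 -m jog '{"jaw":[36,36,36],"slide":[[0,0,0],[0,0,0],[0,0,0]],"spin":[0,0,0]}'
```

```text
time_s: 10.5
ee_pos: [531.2, 1.5, 32.8]
ee_rot: [-180.0, 0.2, -180.0]
force: [0.4, -0.3, -0.4]
gripper_width: 61.7
gripper_force: 0.0
time_s: 10.8
ee_pos: [530.5, 1.9, 32.0]
ee_rot: [180.0, 0.1, -180.0]
force: [0.3, 0.0, 1.2]
gripper_width: 39.4
gripper_force: 14.9
```

```bash
python3 -m jog '{"jaw":[36,36,36,36,36,36],"slide":[[0,0,-0.6],[0,0,-0.9],[0,0,-0.9],[0,0,-1],[0,0,-1],[0,0,0]],"spin":[0,0,0,0,0,0]}'
python3 -m jog '{"jaw":[36,36,36,36,36,36,36,36,36,36],"slide":[[-0.18,-0.98,0],[-0.18,-0.98,0],[-0.18,-0.98,0],[-0.18,-0.98,0],[-0.18,-0.98,0],[-0.18,-0.98,0],[-0.18,-0.98,0],[-0.18,-0.98,0],[-0.18,-0.98,0],[0,0,0]],"spin":[0,0,0,0,0,0,0,0,0,0]}'
python3 -m jog '{"jaw":[36,36,36,36,36,36],"slide":[[0,0,0.9],[0,0,0.9],[0,0,0.9],[0,0,0.8],[0,0,0.4],[0,0,0]],"spin":[0,0,0,0,0,0]}'
```

```text
time_s: 11.4
ee_pos: [532.8, 1.7, 167.6]
ee_rot: [-180.0, 0.5, -179.9]
force: [0.1, 0.7, -0.8]
gripper_width: 40.1
gripper_force: 14.8
time_s: 12.4
ee_pos: [578.8, -266.1, 161.5]
ee_rot: [-180.0, -0.1, 179.9]
force: [-0.1, 0.4, -1.3]
gripper_width: 40.2
gripper_force: 14.8
time_s: 13.0
ee_pos: [578.1, -261.8, 44.8]
ee_rot: [179.9, -0.2, -179.9]
force: [0.2, 0.0, -1.5]
gripper_width: 40.3
gripper_force: 14.8
```

```bash
python3 -m jog '{"jaw":[36,36,36],"slide":[[-0.06,0,0.03],[0,0,0.03],[0,0,0]],"spin":[0,0,0]}'
```

```text
time_s: 13.3
ee_pos: [581.2, -262.9, 45.2]
ee_rot: [-180.0, 0.0, -179.9]
force: [-0.1, -0.4, -0.2]
gripper_width: 40.4
gripper_force: 14.8
```

```bash
python3 -m jog '{"jaw":[36,36],"slide":[[0,0,0.05],[0,0,0]],"spin":[0,0]}'
```

```text
time_s: 13.5
ee_pos: [580.8, -262.8, 43.3]
ee_rot: [180.0, 0.0, -179.9]
force: [0.9, 0.5, -1.3]
gripper_width: 40.1
gripper_force: 14.8
```

```bash
python3 -m jog '{"jaw":[36,36],"slide":[[0,0,0.04],[0,0,0]],"spin":[0,0]}'
```

```text
time_s: 13.7
ee_pos: [581.3, -262.9, 43.0]
ee_rot: [-180.0, 0.1, -180.0]
force: [-0.5, 1.0, 4.2]
gripper_width: 40.3
gripper_force: 15.1
```

```bash
python3 -m jog '{"jaw":[50,58,62,62,62,62,70,80,91,91],"slide":[[0,0,0],[0,0,0],[0,0,0],[0,0,-0.3],[0,0,-1],[0,0,-1],[0,0,-1],[0,0,-1],[0,0,-0.5],[0,0,0]],"spin":[0,0,0,0,0,0,0,0,0,1]}'
python3 -m jog '{"jaw":[91,91,91,91,91,91,91,91,91,91],"slide":[[0,0,0],[0,0,0],[0,0,0],[0,0,0],[0,0,0],[0,0,0],[0,0,0],[0,0,0],[0,0,0],[0,0,0]],"spin":[1,1,1,1,1,1,1,1,1,1]}'
python3 -m jog '{"jaw":[91,91,91],"slide":[[0,0,0],[0,0,0],[0,0,0]],"spin":[1,0.97,0]}'
python3 - <<'E'
from h import *
shot("wrist","pics/w4.png");shot("top","pics/t4.png")
a=cv2.imread("pics/t4.png")[150:250,310:430];w=cv2.imread("pics/w4.png")
cv2.imwrite("pics/c4.png",np.hstack([cv2.resize(a,(400,333),interpolation=cv2.INTER_CUBIC),cv2.resize(w,(400,333))]))
E
```

```text
time_s: 14.7
ee_pos: [582.3, -263.6, 190.0]
ee_rot: [-179.9, 0.4, 171.9]
force: [-0.2, 0.2, 0.9]
gripper_width: 89.8
gripper_force: 0.0
time_s: 15.7
ee_pos: [580.8, -262.9, 186.6]
ee_rot: [180.0, 0.0, 91.7]
force: [-0.1, -0.0, 0.8]
gripper_width: 91.1
gripper_force: 0.0
time_s: 16.0
ee_pos: [580.9, -262.9, 186.5]
ee_rot: [180.0, 0.0, 76.3]
force: [-0.3, 0.6, -0.6]
gripper_width: 90.9
gripper_force: 0.0
```

View pics/c4.png

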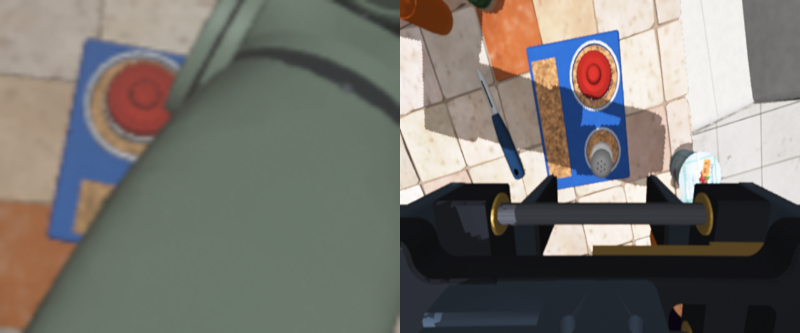

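The timer and the shaker both stand inside their rims. Next is the teaspoon.

```bash
python3 - <<'E'
from h import *
c=env.camera_model("wrist")
for X,Y in[(534,59),(557,57),(569,178),(546,180)]:print(at(c,(X-400)*1.6,Y*1.2,12).round(1))
E
python3 -m jog '{"jaw":[91,91,91,91,91,91,91,91,91,91],"slide":[[1,-0.655,0],[1,-0.655,0],[1,-0.655,0],[1,-0.655,0],[1,-0.655,0],[1,-0.655,0],[1,-0.655,0],[1,-0.655,0],[1,-0.655,0],[1,-0.655,0]],"spin":[0,0,0,0,0,0,0,0,0,0]}'
python3 -m jog '{"jaw":[91,91,91,91,60,60,60,60,60],"slide":[[1,-0.655,0],[1,-0.655,0],[1,-0.655,0],[1,-0.655,0],[0.95,-0.655,0.5],[0,0,1],[0,0,1],[0,0,1],[0,0,0]],"spin":[0,0,0,0,0,0,0,0,0]}'
python3 - <<'E'
from h import *
shot("wrist","pics/w5.png")
E
```

```text
[ 491.2 -107.6   12. ]
[ 532.3 -114.8   12. ]
[ 505.8 -284.8   12. ]
[ 459.1 -276.9   12. ]
time_s: 17.1
ee_pos: [460.4, 76.4, 186.4]
ee_rot: [180.0, -0.0, 76.4]
force: [0.2, 0.6, 0.1]
gripper_width: 90.7
gripper_force: 0.0
time_s: 18.0
ee_pos: [398.1, 241.4, 78.2]
ee_rot: [-179.7, 0.3, 76.4]
force: [-1.5, 0.3, 1.1]
gripper_width: 60.0
gripper_force: 0.0
```

View pics/w5.png

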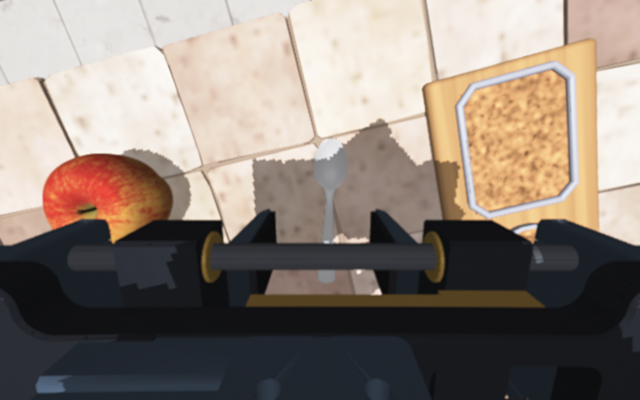

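The spoon lies lengthwise between the fingers, from its bowl tip at (330,138) to its handle end at (326,282). The neck is at (329,192).

```bash
python3 - <<'E'
from h import *
c=env.camera_model("wrist");s=env.state();p=s["ee_pos"];print(p)
a=at(c,330,138,6);b=at(c,326.5,283,3);print(a,b,(a+b)/2,np.linalg.norm((a-b)[:2]),np.degrees(np.arctan2(*(a-b)[1::-1])))
print(px(c,[[p[0],p[1],5]]))
print('oblong',at(c,516,139,15))
E
```

```text
[399.74029673 242.22029654  80.19665283]
[418.57172527 298.67059718   6.        ] [383.55749135 163.97556212   3.        ] [401.06460831 231.32307965   4.5       ] 139.1716531729988 75.42836380885736
[[323.93392853 204.95542918]]
oblong [564.77955604 262.66250243  15.        ]
```

```bash
python3 -m jog '{"jaw":[60,60,60,50,50],"slide":[[0.1,0.13,0.8],[0,0,0.9],[0,0,0.6],[0,0,0.2],[0,0,0]],"spin":[0,0,0,0,0]}' 20
```

```text
time_s: 18.55
ee_pos: [406.0, 245.0, 6.8]
ee_rot: [180.0, -0.0, 76.3]
force: [-1.6, 1.3, 0.3]
gripper_width: 50.5
gripper_force: 0.0
```

```bash
python3 -m jog '{"jaw":[40,20,0,0,0,0,0],"slide":[[0,0,0.13],[0,0,0],[0,0,0],[0,0,0],[0,0,0],[0,0,0],[0,0,0]],"spin":[0,0,0,0,0,0,0]}'
```

```text
time_s: 19.25
ee_pos: [405.6, 245.0, 2.8]
ee_rot: [180.0, -0.1, 76.3]
force: [-0.3, 0.3, 6.0]
gripper_width: 25.5
gripper_force: 19.8
```

It has gripped on the bowl at 25.5 mm wide, so I'm opening and regripping nearer the middle.

```bash
python3 -m jog '{"jaw":[45,45,45,20,0,0,0,0,0],"slide":[[0,0,0],[0,0,0],[-0.34,0,0],[0,0,0],[0,0,0],[0,0,0],[0,0,0],[0,0,0],[0,0,0]],"spin":[0,0,0,0,0,0,0,0,0]}'
```

```text
time_s: 20.15
ee_pos: [402.9, 234.9, 2.1]
ee_rot: [180.0, -0.0, 76.3]
force: [0.6, 0.2, -0.7]
gripper_width: 24.5
gripper_force: 19.9
```

```bash
python3 - <<'E'
from h import *
m=shot("wrist","pics/w6.png"); cv2.imwrite("pics/w6c.png",cv2.resize(m[100:300,200:440,::-1],(720,600),interpolation=cv2.INTER_CUBIC))
E
```

```text
(no output)
```

View pics/w6c.png

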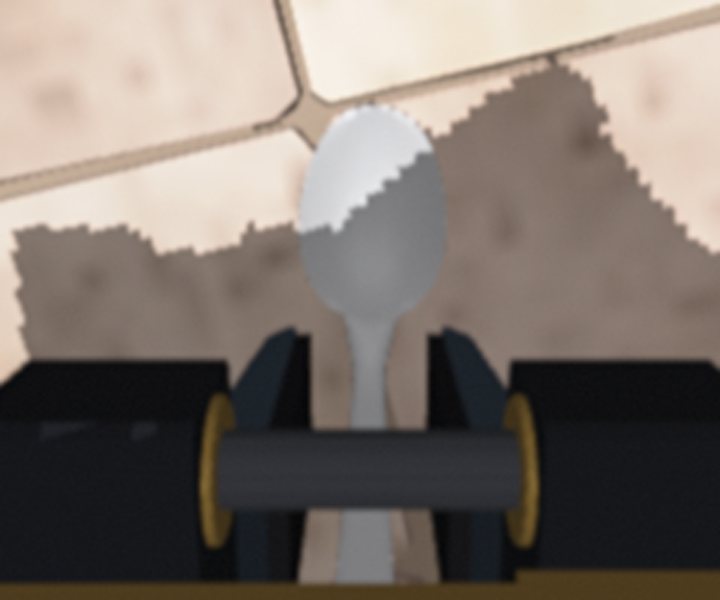

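The jaws straddle the neck area evenly. A clear gap shows between the pads and the handle, yet the pads report 20 N at 24.5 mm. I'll test-lift to see whether the spoon is held.

```bash
python3 -m jog '{"jaw":[0,0,0,0,0],"slide":[[0,0,-0.5],[0,0,-0.8],[0,0,-0.8],[0,0,0],[0,0,0]],"spin":[0,0,0,0,0]}' 25
python3 - <<'E'
from h import *
m=shot("wrist","pics/w7.png"); cv2.imwrite("pics/w7c.png",cv2.resize(m[100:300,200:440,::-1],(600,500),interpolation=cv2.INTER_CUBIC))
E
```

```text
time_s: 20.7
ee_pos: [402.8, 234.8, 65.2]
ee_rot: [180.0, -0.0, 76.3]
force: [-0.2, -0.4, 0.4]
gripper_width: 23.9
gripper_force: 24.9
```

View pics/w7c.png

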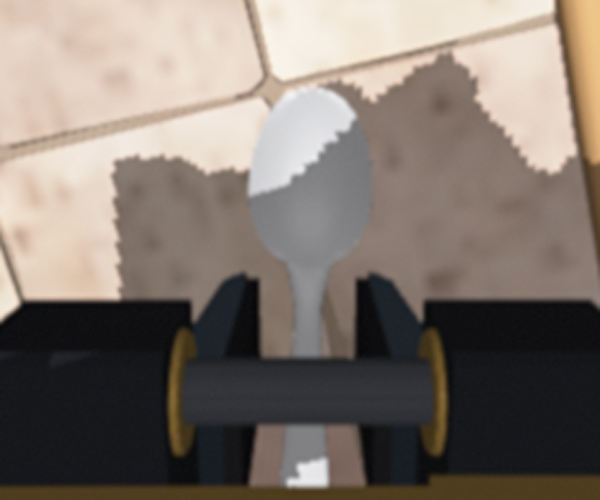

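```bash
python3 -m jog '{"jaw":[0,0,0,0,0,0,0],"slide":[[0,0,-0.7],[0,0,-1],[0,0,-1],[0,0,-0.3],[-0.5,0.16,0],[-0.98,0.318,0],[-0.98,0.318,0]],"spin":[0,-0.53,-0.52,0,0,0,0]}'
python3 -m jog '{"jaw":[0,0,0,0,0,0,0,0,0,0],"slide":[[-0.98,0.318,0],[-0.98,0.318,0],[-0.98,0.318,0],[-0.98,0.318,0],[-0.98,0.318,0],[-0.98,0.318,0],[-0.98,0.318,0],[-0.98,0.318,0],[-0.98,0.318,0],[0,0,0]],"spin":[0,0,0,0,0,0,0,0,0,0]}'
```

```text
time_s: 21.45
ee_pos: [418.9, 158.2, 153.4]
ee_rot: [-179.8, 0.1, 84.7]
force: [0.3, -0.6, 0.4]
gripper_width: 24.0
gripper_force: 24.9
time_s: 22.45
ee_pos: [480.9, -115.0, 153.2]
ee_rot: [-179.9, 0.0, 84.4]
force: [0.1, 0.3, 0.0]
gripper_width: 23.8
gripper_force: 24.9
```

```bash
python3 -m jog '{"jaw":[0,0,0,0,0,0,0],"slide":[[-0.8,0.26,0],[-0.82,0.26,0],[-0.82,0.26,0.5],[0,0,1],[0,0,1],[0,0,1],[0,0,0]],"spin":[0,0,0,0,0,0,0]}'
python3 - <<'E'
from h import *
print(env.state()["ee_pos"])
m=shot("wrist","pics/w8.png"); cv2.imwrite("pics/w8c.png",cv2.resize(m[80:310,180:460,::-1],(700,575),interpolation=cv2.INTER_CUBIC))
E
```

```text
time_s: 23.15
ee_pos: [493.2, -185.1, 45.4]
ee_rot: [-179.4, -0.2, 84.7]
force: [0.3, 0.4, -0.6]
gripper_width: 24.1
gripper_force: 24.9
[ 493.24817663 -185.06513683   45.35568868]
```

View pics/w8c.png

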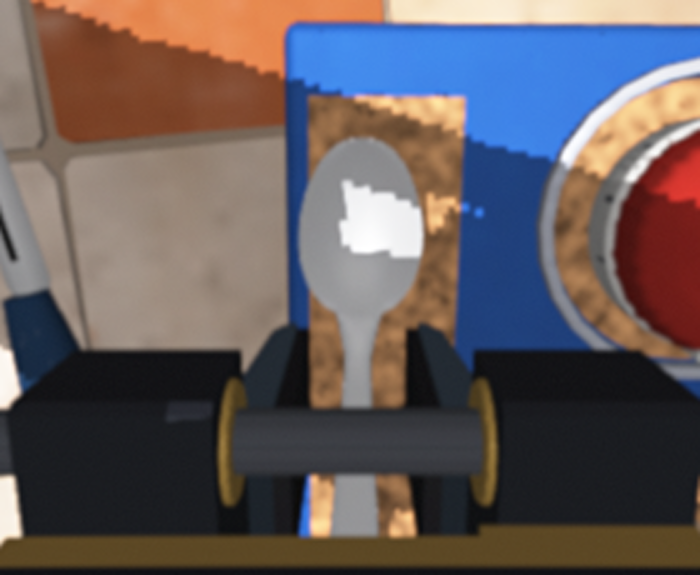

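The strip's far end spans crop (308..466, 97), its centre line is about column 387, the bowl tip is at (362,138) and the handle is at (355,520).

```bash
python3 - <<'E'
from h import *
c=env.camera_model("wrist");p=env.state()["ee_pos"]
A=lambda X,Y,z:at(c,180+(X+.5)/2.5-.5,80+(Y+.5)/2.5-.5,z)[:2]
l,r=A(308,97,12),A(466,98,12);l2=A(309,390,12);r2=A(458,300,12);print('strip end',l,r,l2,r2)
d=l-l2;ax=np.degrees(np.arctan2(d[1],d[0]));print('axis',ax)
e=(l+r)/2;u=np.array([np.cos(np.radians(84.6)),np.sin(np.radians(84.6))]);cen=e-85*u
t=A(362,138,p[2]+3);h=A(356,520,p[2]+1);s=t-h;print('spoon tip',t,'h',h,np.degrees(np.arctan2(s[1],s[0])))
s/=np.linalg.norm(s);sc=t-69.5*s;print('strip centre',cen,'spoon centre',sc)
D=cen-sc;y=np.radians(84.7);print('move tool',D@[np.cos(y),np.sin(y)],D@[np.sin(y),-np.cos(y)],p)
E
```

```text
strip end [ 487.15647298 -110.29965295] [ 531.39407366 -114.67671855] [ 477.91621591 -197.78556392] [ 525.79973346 -173.0336237 ]
axis 83.97077644871307
spoon tip [ 501.4062024  -122.03472054] h [ 490.77129333 -221.59139982] 83.90263490847285
strip centre [ 501.27606669 -197.11095274] spoon centre [ 494.02402751 -191.14154722]
move tool -5.2740093963005945 7.772432017796192 [ 495.17293918 -185.85464317   47.68431444]
```

```bash
python3 -m jog '{"jaw":[0,0,0,0],"slide":[[-0.07,0.19,0.4],[0,0,0.4],[0,0,0.2],[0,0,0]],"spin":[0,0,0,0]}'
python3 -m jog '{"jaw":[0,0],"slide":[[0,0,0.07],[0,0,0]],"spin":[0,0]}'
```

```text
time_s: 23.6
ee_pos: [502.3, -189.7, 19.4]
ee_rot: [-179.9, -0.0, 84.7]
force: [0.7, 0.3, 0.4]
gripper_width: 23.9
gripper_force: 24.9
time_s: 23.8
ee_pos: [503.0, -190.0, 18.2]
ee_rot: [180.0, 0.0, 84.7]
force: [0.3, 0.6, 0.3]
gripper_width: 24.4
gripper_force: 24.9
```

```bash
python3 -m jog '{"jaw":[0,0,0],"slide":[[-0.05,-0.05,0.07],[0,0,0.05],[0,0,0]],"spin":[0,0,0]}'
```

```text
time_s: 24.1
ee_pos: [501.0, -191.3, 14.3]
ee_rot: [-180.0, -0.0, 84.7]
force: [-0.3, -0.2, 0.8]
gripper_width: 24.2
gripper_force: 24.9
```

```bash
python3 -m jog '{"jaw":[35,42,42,42,42,60,80,91,91,91],"slide":[[0,0,0],[0,0,0],[0,0,0],[0,0,-0.3],[0,0,-1],[0,0,-1],[0,0,-1],[0,0,-1],[0,0,-1],[0,0,0]],"spin":[0,0,0,0,0,0,0,0,0,1]}'
python3 -m jog '{"jaw":[91,91,91,91,91,91,91,91,91,91],"slide":[[0,0,0],[0,0,0],[0,0,0],[0,0,0],[0,0,0],[0,0,0],[0,0,0],[0,0,0],[0,0,0],[0,0,0]],"spin":[1,1,1,1,1,1,1,1,1,0.06]}'
python3 -m jog '{"jaw":[91,91,91,91,91,91,91,91,91],"slide":[[0.663,-0.906,0],[0.663,-0.906,0],[0.663,-0.906,0],[0.663,-0.906,0],[0.663,-0.906,0],[0.663,-0.906,0],[0.663,-0.906,0],[0,0,0],[0,0,0]],"spin":[0,0,0,0,0,0,0,0,0]}'
python3 - <<'E'
from h import *
a=shot("top","pics/t9.png");m=shot("wrist","pics/w9.png");print(env.state()["ee_pos"])
a=cv2.resize(a[150:250,310:430],(380,317),interpolation=cv2.INTER_CUBIC);w=cv2.resize(m[130:320,200:440],(400,317),interpolation=cv2.INTER_CUBIC)
cv2.imwrite("pics/c9.png",np.hstack([a,w])[...,::-1])
E
```

```text
time_s: 25.1
ee_pos: [503.7, -192.3, 178.7]
ee_rot: [179.4, 0.1, 76.5]
force: [-0.8, 0.4, -0.2]
gripper_width: 79.0
gripper_force: 0.0
time_s: 26.1
ee_pos: [501.2, -191.3, 174.1]
ee_rot: [180.0, -0.0, 4.2]
force: [0.4, -0.9, 0.1]
gripper_width: 90.9
gripper_force: 0.0
time_s: 27.0
ee_pos: [625.9, 9.1, 173.4]
ee_rot: [180.0, 0.0, 4.4]
force: [0.2, -1.0, -0.5]
gripper_width: 91.2
gripper_force: 0.0
[625.48738665   7.96932605 173.5576623 ]
```

View pics/c9.png

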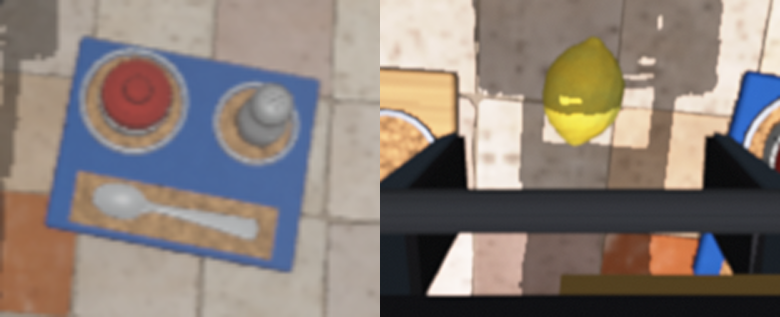

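The egg kit is complete and well placed. In the wrist half of the crop, the lemon's tips are at (595,38) and (578,146), with its sides at columns 543 and 623.

```bash
python3 - <<'E'
from h import *
c=env.camera_model("wrist")
A=lambda X,Y,z:at(c,200+(X-380)/1.667,130+Y/1.667,z)[:2]
a,b=A(595,38,28),A(578,146,28);l,r=A(543,92,32),A(623,92,32);d=a-b
print(a,b,(a+b)/2,np.linalg.norm(d),np.degrees(np.arctan2(d[1],d[0])),l,r,(l+r)/2)
E
```

```text
[664.88364596   4.83517831] [588.55212572  10.7067369 ] [626.71788584   7.77095761] 76.55701263157131 -4.398633111541011 [626.41288867  37.16670148] [630.49116558 -16.90148887] [628.45202712  10.13260631]
```

```bash
python3 -m jog '{"jaw":[91,91,91,91,91,91,91,91,70,50],"slide":[[0.04,0,0.2],[0,0,0.6],[0,0,0.9],[0,0,0.9],[0,0,0.9],[0,0,0.9],[0,0,0.8],[0,0,0.26],[0,0,0],[0,0,0]],"spin":[0.54,0.54,0,0,0,0,0,0,0,0]}' 15
python3 -m jog '{"jaw":[45,45,45,45],"slide":[[0,0,0],[0,0,0],[0,0,0],[0,0,0]],"spin":[0,0,0,0]}'
```

```text
time_s: 28.1
ee_pos: [628.1, 8.3, 10.9]
ee_rot: [-180.0, -0.1, -4.4]
force: [-0.7, 0.6, -0.6]
gripper_width: 77.8
gripper_force: 0.0
time_s: 28.5
ee_pos: [627.8, 8.9, 10.6]
ee_rot: [-180.0, -0.1, -4.4]
force: [-0.4, 0.4, 4.3]
gripper_width: 53.5
gripper_force: 15.0
```

```bash
python3 -m jog '{"jaw":[45,45,45,45,45,45,45,45,45,45],"slide":[[0,0,-0.5],[0,0,-0.9],[0,0,-1],[0,0,-1],[0,0,-1],[0,0,-0.5],[0,0,0],[0,0,0],[0,0,0],[0,0,0]],"spin":[0,0,0,0,0,-0.96,-1,-1,-1,-1]}'
python3 -m jog '{"jaw":[45,45,45,45,45,45,45,45],"slide":[[0,0,0],[0,0,0],[0,0,0],[0,0,0],[0,0,0],[0,0,0],[0,0,0],[0,0,0]],"spin":[-1,-1,-1,-1,-1,-1,-1,0]}'
python3 -m jog '{"jaw":[45,45,45,45,45,45,45,45,45,45],"slide":[[0.917,-0.22,0],[0.917,-0.22,0],[0.917,-0.22,0],[0.917,-0.22,0],[0.917,-0.22,0],[0.917,-0.22,0],[0.917,-0.22,0],[0.917,-0.22,0],[0.917,-0.22,0],[0,0,0]],"spin":[0,0,0,0,0,0,0,0,0,0]}'
python3 - <<'E'
from h import *
print(env.state()["ee_pos"])
m=shot("wrist","pics/w10.png")
E
```

```text
time_s: 29.5
ee_pos: [626.9, 8.8, 156.4]
ee_rot: [-180.0, 0.0, 35.6]
force: [0.7, 0.5, -0.9]
gripper_width: 53.2
gripper_force: 15.0
time_s: 30.3
ee_pos: [627.0, 8.8, 156.3]
ee_rot: [-180.0, -0.0, 91.2]
force: [-0.3, -0.1, -1.3]
gripper_width: 53.4
gripper_force: 15.0
time_s: 31.3
ee_pos: [561.3, 258.1, 156.4]
ee_rot: [-180.0, -0.1, 91.3]
force: [-0.5, -0.7, -0.0]
gripper_width: 52.9
gripper_force: 15.0
[561.34181157 258.09599025 156.42177211]
```

View pics/w10.png

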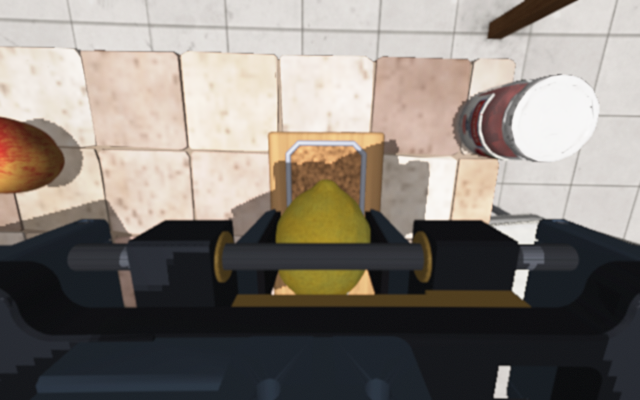

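The lemon is held along the board, with its tip at (324,181). The rim's far outer edge is at row 141 between columns 287 and 367. The board's far edge is at row 134 between columns 269 and 383.

```bash
python3 - <<'E'
from h import *
c=env.camera_model("wrist")
for n,u,v,z in[('brdL',269,134,12),('brdR',383,134,12),('rimfar out',327,141,17),('rimL',287,170,17),('rimR',367,170,17),('inner far',327,147,14),('lemon tip',324,181,158+9+10)]:print(n,at(c,u,v,z).round(1))
E
```

```text
brdL [501.1 316.4  12. ]
brdR [625.3 319.2  12. ]
rimfar out [564.5 310.6  17. ]
rimL [521.1 278.1  17. ]
rimR [609.6 280.1  17. ]
inner far [564.7 304.   14. ]
lemon tip [561.  296.7 177. ]
```

```bash
python3 -m jog '{"jaw":[45,45,45,45,45,45,45],"slide":[[-0.15,0.12,0.6],[0,0,0.9],[0,0,0.9],[0,0,0.9],[0,0,0.8],[0,0,0.27],[0,0,0]],"spin":[0,0,0,0,0,0,0]}'
python3 -m jog '{"jaw":[45,45],"slide":[[0,0,0.05],[0,0,0]],"spin":[0,0]}'
```

```text
time_s: 32.05
ee_pos: [565.9, 249.6, 24.7]
ee_rot: [-179.9, 0.1, 91.2]
force: [0.2, 0.1, -0.6]
gripper_width: 53.3
gripper_force: 15.0
time_s: 32.25
ee_pos: [567.1, 250.7, 25.3]
ee_rot: [179.9, -0.1, 91.2]
force: [0.4, 0.3, -1.0]
gripper_width: 53.5
gripper_force: 15.0
```

```bash
python3 -m jog '{"jaw":[45,45,45],"slide":[[0.08,-0.05,0.05],[0,0,0.04],[0,0,0]],"spin":[0,0,0]}'
```

```text
time_s: 32.55
ee_pos: [564.9, 253.6, 22.5]
ee_rot: [179.9, -0.1, 91.3]
force: [-1.5, 0.9, 4.2]
gripper_width: 53.1
gripper_force: 15.0
```

```bash
python3 -m jog '{"jaw":[56,60,62,62,62,62,70,80,91,91],"slide":[[0,0,0],[0,0,0],[0,0,0],[0,0,-0.3],[0,0,-0.9],[0,0,-1],[0,0,-1],[0,0,-1],[0,0,-0.8],[0,0,0]],"spin":[0,0,0,0,0,0,0,0,0,1]}'
python3 -m jog '{"jaw":[91,91,91,91,91,91,91,91,91,91],"slide":[[0,0,0],[0,0,0],[0,0,0],[0,0,0],[0,0,0],[0,0,0],[0,0,0],[0,0,0],[0,0,0],[0,0,0]],"spin":[1,1,1,1,1,1,1,1,1,1]}'
python3 -m jog '{"jaw":[91,91,91,91,91,91,91,91,91,91],"slide":[[0,0,0],[-0.492,0.974,0],[-0.492,0.974,0],[-0.492,0.974,0],[-0.492,0.974,0],[-0.492,0.974,0],[-0.492,0.974,0],[-0.492,0.974,0],[-0.492,0.974,0],[-0.492,0.974,0]],"spin":[0.41,0,0,0,0,0,0,0,0,0]}'
python3 -m jog '{"jaw":[91],"slide":[[0,0,0]],"spin":[0]}'
python3 - <<'E'
from h import *
t=shot("top","pics/t11.png");m=shot("wrist","pics/w11.png");print(env.state()["ee_pos"])
c=env.camera_model("wrist");print(px(c,[[432,-9.5,106],[432,-9.5,0]]))
a=cv2.resize(t[140:220,160:270],(380,276),interpolation=cv2.INTER_CUBIC);w=cv2.resize(m[100:280,200:440],(368,276),interpolation=cv2.INTER_CUBIC)
cv2.imwrite("pics/c11.png",np.hstack([a,w])[...,::-1])
E
```

```text
time_s: 33.55
ee_pos: [566.8, 253.8, 176.3]
ee_rot: [179.6, -0.3, 83.1]
force: [0.4, -0.4, 0.0]
gripper_width: 89.9
gripper_force: 0.0
time_s: 34.55
ee_pos: [564.6, 252.9, 171.9]
ee_rot: [-180.0, -0.0, 2.9]
force: [0.2, -0.1, 0.7]
gripper_width: 91.1
gripper_force: 0.0
time_s: 35.55
ee_pos: [431.0, -11.1, 172.0]
ee_rot: [180.0, -0.1, -0.0]
force: [-0.1, -0.5, -0.0]
gripper_width: 91.0
gripper_force: 0.0
time_s: 35.65
ee_pos: [429.8, -12.3, 171.9]
ee_rot: [179.9, 0.0, -0.2]
force: [0.3, 0.3, -0.5]
gripper_width: 90.9
gripper_force: 0.0
[431.85203555 -10.24125809 171.97771031]
[[322.86220573 206.06069255]
 [322.84464194 182.80729884]]
```

View pics/c11.png

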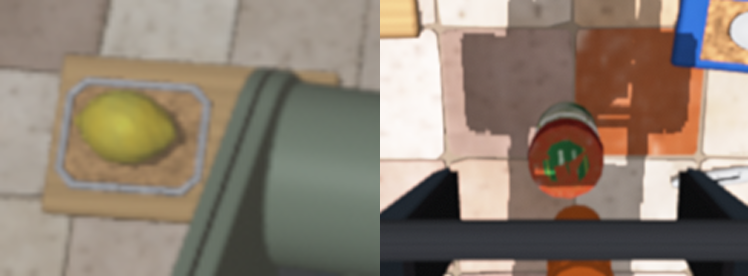

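The lemon lies inside the oblong rim. The herb cap is at about (321,206), where I predicted (323,206), so I'm descending.

```bash
python3 -m jog '{"jaw":[91,91,91,91,91,91,70,50,38,38],"slide":[[0,0,0.6],[0,0,0.9],[0,0,0.9],[0,0,0.9],[0,0,0.8],[0,0,0.4],[0,0,0],[0,0,0],[0,0,0],[0,0,0]],"spin":[0,0,0,0,0,0,0,0,0,0]}' 20
python3 -m jog '{"jaw":[38,38,38],"slide":[[0,0,0],[0,0,0],[0,0,0]],"spin":[0,0,0]}'
```

```text
time_s: 36.75
ee_pos: [432.5, -9.8, 37.2]
ee_rot: [-180.0, -0.1, -0.0]
force: [-0.2, -0.1, -0.5]
gripper_width: 61.9
gripper_force: 0.0
time_s: 37.05
ee_pos: [431.9, -10.0, 36.7]
ee_rot: [-180.0, -0.0, -0.0]
force: [-0.2, -0.5, 2.5]
gripper_width: 44.2
gripper_force: 20.0
```

```bash
python3 -m jog '{"jaw":[38,38,38,38,38,38],"slide":[[0,0,-0.5],[0,0,-0.9],[0,0,-1],[0,0,-1],[0,0,-1],[0,0,0]],"spin":[0,0,0,0,0,0]}'
python3 -m jog '{"jaw":[38,38,38,38,38,38,38,38,38],"slide":[[0.5,-0.6,0],[0.75,-0.88,0],[0.75,-0.88,0],[0.75,-0.88,0],[0.75,-0.88,0],[0.6,-0.75,0],[0.32,-0.35,0],[0,0,0],[0,0,0]],"spin":[0,0,0,0,0,0,0,0,0]}'
python3 -m jog '{"jaw":[38,38,38,38,38,38,38],"slide":[[0,0,0.6],[0,0,0.9],[0,0,0.9],[0,0,0.9],[0,0,0.6],[0,0,0.35],[0,0,0]],"spin":[0,0,0,0,0,0,0]}'
```

```text
time_s: 37.65
ee_pos: [434.2, -10.2, 171.9]
ee_rot: [180.0, -0.5, -0.0]
force: [1.3, 0.5, -1.2]
gripper_width: 43.6
gripper_force: 20.0
time_s: 38.55
ee_pos: [563.1, 145.6, 167.4]
ee_rot: [179.9, 0.2, -0.0]
force: [-0.8, -0.1, -1.5]
gripper_width: 43.7
gripper_force: 20.0
time_s: 39.25
ee_pos: [563.8, 144.9, 42.0]
ee_rot: [180.0, -0.0, -0.1]
force: [-0.1, -1.6, 3.8]
gripper_width: 43.2
gripper_force: 20.2
```

```bash
python3 -m jog '{"jaw":[38,38],"slide":[[0,0,0],[0,0,0]],"spin":[0,0]}'; python3 - <<'E'
from h import *
t=shot("side","pics/s12.png");m=shot("wrist","pics/w12.png")
a=cv2.resize(t[110:210,230:370],(392,280),interpolation=cv2.INTER_CUBIC);w=cv2.resize(m[90:290,180:460],(392,280),interpolation=cv2.INTER_CUBIC)
cv2.imwrite("pics/c12.png",np.hstack([a,w])[...,::-1])
E
```

```text
time_s: 39.45
ee_pos: [563.9, 145.0, 42.0]
ee_rot: [179.9, -0.0, -0.0]
force: [-1.7, -3.7, 6.5]
gripper_width: 43.5
gripper_force: 20.2
```

View pics/c12.png

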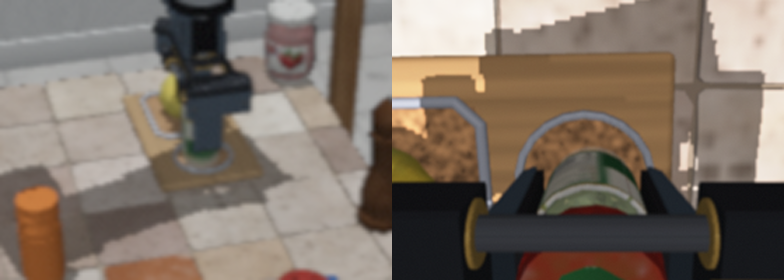

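The jar stands upright inside the round rim, so I'm releasing and retreating straight up. I've also run one over: that was the 15th picture and the limit is 14. I won't view any more, and the last check will be numbers only.

```bash
python3 -m jog '{"jaw":[46,52,58,60,60,60,60,60,60,60],"slide":[[0,0,0],[0,0,0],[0,0,0],[0,0,-0.2],[0,0,-0.6],[0,0,-0.9],[0,0,-1],[0,0,-1],[0,0,-1],[0,0,-0.5]],"spin":[0,0,0,0,0,0,0,0,0,0]}'
python3 -m jog '{"jaw":[60,60,60,60,60,60,60,60,60,60],"slide":[[-0.9,0.8,0],[-0.9,0.8,0],[-0.9,0.8,0],[-0.9,0.8,0],[-0.9,0.8,0],[0,0,0],[0,0,0],[0,0,0],[0,0,0],[0,0,0]],"spin":[0,0,0,0,0,0,0,0,0,0]}'
python3 - <<'E'
from h import *
t=shot("top","pics/t13.png");s=shot("side","pics/s13.png")
for n,im,P in[("top",t,(565,145,118)),("side",s,(565,145,118))]:
    c=env.camera_model(n);q=px(c,[P])[0];m=im.astype(int);k=(m[...,0]>90)&(m[...,1]<70)&(m[...,2]<70)
    Y,X=np.mgrid[:400,:640];k&=np.hypot(X-q[0],Y-q[1])<18
    b=px(c,[(565,145,12)])[0]
    print(n,'expect',q.round(1),'red centroid',X[k].mean().round(1),Y[k].mean().round(1),k.sum(), at(c,X[k].mean(),Y[k].mean(),112).round(1))
E
```

```text
time_s: 40.55
ee_pos: [565.5, 147.0, 200.2]
ee_rot: [-179.9, -0.3, -0.0]
force: [1.1, 0.3, -0.4]
gripper_width: 60.0
gripper_force: 0.0
time_s: 41.55
ee_pos: [429.9, 27.1, 196.7]
ee_rot: [-180.0, 0.0, 0.0]
force: [-0.3, -0.2, -0.6]
gripper_width: 60.2
gripper_force: 0.0
top expect [231.  170.7] red centroid nan nan 0 [nan nan nan]
side expect [302.4 139.6] red centroid 301.1 144.7 56 [555.2 124.4 112. ]<stdin>:7: RuntimeWarning: Mean of empty slice.
  ret = ret.dtype.type(ret / rcount)
```

```bash
python3 - <<'E'
from h import *
for n in("top","side"):
    m=cv2.imread(f"pics/{n[0]}13.png")[...,::-1].astype(int);c=env.camera_model(n)
    q=px(c,[(565,145,118)])[0].round().astype(int);print(n,q);
    for dy in range(-8,28,4):print([tuple(int(v) for v in m[q[1]+dy,q[0]+dx]) for dx in(-12,-8,-4,0,4,8,12)])
E
```

```text
top [231 171]
[(98, 108, 97), (99, 108, 97), (98, 107, 96), (98, 106, 96), (97, 106, 95), (97, 105, 96), (96, 104, 94)]
[(106, 117, 106), (107, 117, 105), (105, 116, 105), (105, 116, 104), (104, 115, 104), (105, 115, 104), (104, 114, 102)]
[(111, 122, 110), (111, 122, 110), (110, 122, 110), (110, 122, 109), (110, 121, 109), (110, 121, 109), (109, 120, 109)]
[(115, 127, 114), (114, 126, 114), (114, 126, 113), (113, 125, 113), (113, 125, 113), (112, 124, 112), (113, 125, 112)]
[(120, 133, 120), (120, 132, 119), (119, 132, 119), (119, 131, 119), (119, 131, 119), (118, 130, 118), (117, 130, 118)]
[(127, 139, 127), (127, 140, 127), (127, 139, 127), (127, 139, 128), (127, 139, 128), (127, 139, 127), (127, 139, 127)]
[(125, 137, 125), (125, 138, 126), (126, 139, 127), (127, 139, 127), (127, 140, 128), (128, 140, 128), (128, 140, 129)]
[(116, 129, 116), (117, 129, 117), (117, 129, 117), (117, 130, 117), (118, 130, 118), (118, 131, 119), (119, 131, 119)]
[(111, 123, 111), (111, 122, 110), (111, 123, 111), (111, 123, 111), (111, 123, 111), (111, 124, 111), (112, 124, 112)]
side [302 140]
[(167
[... 322 characters left out ...]
6, 138), (160, 147, 140)]
[(176, 165, 87), (152, 131, 66), (100, 35, 30), (101, 40, 34), (86, 32, 27), (143, 130, 120), (148, 141, 133)]
[(120, 112, 57), (154, 146, 89), (113, 96, 83), (102, 71, 62), (115, 107, 102), (174, 152, 125), (189, 184, 177)]
[(109, 87, 65), (98, 89, 67), (109, 111, 94), (105, 110, 95), (100, 100, 87), (173, 150, 119), (187, 179, 167)]
[(159, 131, 104), (138, 121, 101), (132, 133, 126), (113, 118, 107), (98, 100, 90), (174, 151, 118), (172, 148, 117)]
[(166, 144, 116), (144, 131, 111), (77, 91, 75), (78, 93, 72), (53, 70, 51), (169, 150, 128), (176, 152, 119)]
[(176, 153, 121), (140, 121, 102), (46, 69, 49), (45, 69, 44), (60, 72, 56), (113, 96, 80), (173, 151, 122)]
```

In the side image the jar is upright at the predicted spot, with the red cap above the pale and green label. The arm blocks it in the top view. Handing in.

```bash
python3 -c "
from workcell import env
print(env.job_done())"
```

```text
the job is handed in; nothing more can be done
None
```

I made up both kits and handed the job in at about 42 s, with the robot clear of everything; all five items checked out in place, but I viewed 15 pictures, one over your limit of 14.

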